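Drop the spent battery through the lever-lidded recycling bin

TASK

Press the red lever of the battery bin all the way down, without forcing it against its stop, so that its lid opens wide and the battery waiting on the chute rolls in by itself. Then let the lever rise again with your fingers still on it, taking about two seconds, so that the lid eases shut without slamming, and move clear. Work the lid by the lever only: do not touch the lid or the waiting battery, and leave everything else on the bench where it stands.

Things in the scene. Friction and masses are not known exactly. Their poses are not given: they have to be found in the camera images.
- bin: Grey steel battery bin, fixed, 165 (x) x 200 (y) x 165 mm high, walls 4 mm, open on top under the blue lid. Origin: centre of its underside, on the bench; z up. The red lever sticks out on its -y side; an aluminium chute 108 mm wide slopes down into it from its +y side (from y 250 mm). Stands in varying places, turned up to 20 degrees.
- paddle (a point): Centre of the top face of the red paddle ending the lever; moves with it. Flat plate 96 mm wide (bin x), 56 mm along the lever, 8 mm thick, too wide to grip. In the bin's frame: lever up, at x 0, y -261, z 150 mm, plate sloping up outwards by 0.2 rad; lever fully down, y -264, z 86 mm, sloping down outwards by 0.2 rad. Axes: the bin's when up, turning about bin x.
- lever (a joint): Lever angle, rad: 0 up (rest), 0.4 fully down on its stop. Turns about a level axis along bin x at y -106, z 110 mm in the bin's frame; the paddle point is 160 mm out along it. Pressing takes roughly 3 to 9 N at the paddle; the lid's weight pushes it up again, as fast as the finger lets it. The stop is hard: pushing on with over 40 N harms it.
- lid (a joint): Opening angle of the lid in rad: 0 shut, 0.9 wide open. Linked to the lever: always 2.25 times the lever's angle. Released from open it falls shut in about 0.2 s and slams.
- lid_edge (a point): Middle of the top of the free (+y) edge of the blue lid, 168 (bin x) x 226 mm, with a 42 mm skirt on its +y edge that closes off the chute. Its hinge lies along bin x at y -130, z 168 mm in the bin's frame; it reaches from there to y +108 mm, this point being at y +107, z 173 mm when shut. The +y edge swings up, to about 355 mm above the bench.
- cell: The waiting spent battery: green cylinder, copper-coloured band at one end, 33 mm diameter, 61 mm long, 140 g, lying across the chute (own x = its axis) against the shut lid's skirt. Origin: its centre, at first about y +128, z 139 mm in the bin's frame; once in the bin about 23 mm above the bench. Rolls in by itself within about a second of opening.
- spare_cell: Bystander: a like battery standing upright beside the lever, 33 mm diameter, 61 mm tall; origin at its foot.
- tape_roll: Bystander: brown tape roll lying flat, 100 mm across, 48 mm tall; origin under its centre.
- marker: Bystander: white marker pen with a blue cap lying flat, 135 mm long; origin under its middle.
- mouse: Bystander: grey computer mouse, 105 x 60 x 33 mm; origin under its centre.
- keyboard: Bystander: black keyboard with white keys, 140 x 420 x 23 mm; origin under the middle of its long edge nearer the robot.
- sprayer: Bystander: white spray bottle with a blue head, 74 mm across, 190 mm tall; origin under its centre.
- carton: Bystander: small cardboard carton, 160 x 120 x 90 mm; origin under its centre.
Things that resemble listed ones, but are neither listed nor needed, are in the scene too. Leave any black or brown look-alike of the cell alone.

How it is judged:
By the outcome, as a careful person would: the job done as asked, in the order asked, and still so for the second after the job is handed in, with the robot touching nothing.
It also fails if it takes over 38 s, if anything falls off the work surface, if the arm or the gripper's body presses on something with over 40 N, if the wrist force passes 120 N, or if a joint passes its speed limit or range.

ROBOT

A 6-joint arm with a two-finger parallel gripper is mounted at the origin on the work surface. World frame = base frame: x ahead of the robot, y to its left, z up, the work surface at z = 0. Lengths are in m, angles in rad, forces in N, time in s.
With the tool pointing down it reaches from about 0.35 to 0.875 m from the base axis. Payload 4.2 kg.
Tool frame: the origin (TCP) lies at the very end of the fingers, on their centre line; the grasp point (between the pads) lies 19 mm behind it; z points along the fingers, y is the direction in which the jaws open and shut (so a half turn about z gives the same grasp; the last joint's range is limited). The gripper opens to 87 mm and grips with 3 to 60 N. Pads are 19 mm wide; open, the fingers measure 117 mm over their backs; the gripper's body (75 mm by 190 mm) begins 51 mm behind the grasp point.
Start: joints at [1.386, 0.385, 0.008, 0, -1.194, -0.259], TCP at [0.268, 0.564, 0.223] pointing down, gripper open.
Joint ranges: [-3.14, 3.14], [-1.21, 2.06], [-1.07, 1.41], [-3.16, 2.05], [-2.99, -0.16], [-3.1, 3.1]. Speed limits (rad/s): [2.79, 2.79, 3.14, 3.14, 3.14, 3.14].

INTERFACE

Orientations are given as a unit quaternion [w, x, y, z].
In Python, from bench import ctrl, cams, workorder gives the robot as it stands.
- The arm moves only by the shell command python3 -m crank 'ROWS' [FORCE]. ROWS is JSON, a list of rows, each an object with "rotation": the turn, a rotation vector about the tool's x, y, z in rad, a list of three; "travel": the shift along the tool's x, y, z in cm, a list of three; "gripper": the closure, from 0 (fully open) to 1 (shut). In form: [{"rotation": [wx, wy, wz], "travel": [tx, ty, tz], "gripper": gripper}, ...]. A call has exactly 10 rows; each row is the pose to reach, as a shift and turn from the pose measured when the call began, along the tool's axes at that moment; what a row does not reach only later rows make up. A row lasts 1/8 s, in which the tool goes at most 62.5 mm and 10.7 degrees, less where a joint would pass 70% of its speed; a pose out of reach is approached as far as the arm can. A call with a gripper value outside its range is refused whole. The fingers move at their own pace and stop on an object; FORCE is the grip in N (left out, the last holds). Time passes only in rows, so rows that repeat a pose let the fingers close, or fill a call up. It gives the time, the measured TCP pose, the force and the opening at its end, in the units of the state.
- ctrl.sense(): the state, without advancing time (a new reading comes with each control period).
- cams.snapshot(name): name is "scene" or "top" or "wrist"; returns a dict with "image" (384x512x3 uint8, blue, green, red), "fov_y" (degrees; the focal length in pixels is half the picture's height over the tangent of half this angle, whatever the lens; pixels are square), "cx", "cy" (the principal point, pixels), "R" (3x3) and "t" (3): a world point X has camera coordinates R X + t; the wrist camera has in their place "tool_from_camera" (4x4, takes a point from camera to tool coordinates, whose origin is the TCP and whose axes are the flange's). Camera axes: x right, y down, z forward; pixel columns grow to the right and rows downward; lengths in m; the calibration is good to about 2 mm. A picture is of the moment at which its call begins: read the wrist's pose just before it. There is no depth.
- workorder.job_done(): hands the job in, once; it reports no verdict.
The state is a dict: "t": time; "qpos": joint angles; "joint_vel": joint speeds; "tau": joint torques, N m; "position": TCP position; "tool_rot": TCP orientation; "contact_force": force on the tool from outside, world axes, zero at the start; "ft_torque": the same for the moment, N m; "grip_width": finger opening in m.
Only numpy, scipy, OpenCV 4.12 (cv2) and the standard library are available. Lean on these libraries where they do the work, as an engineer would, in place of code of your own. Each camera call takes 0.05 s, during which the arm holds its last target.

## Working session

There is one attempt and no reset: what is moved stays moved. The work goes in short steps, Python scripts to look and compute and a shell command to move; the robot and the scene stay as the last step left them, time stands still between calls to the robot, and variables do not carry over. Pictures are saved under pics/ and viewed, and the job is handed in when it is done.

```bash
mkdir -p pics; ls; python3 - <<'E'
from bench import ctrl,cams
import cv2,json
s=ctrl.sense();print(s)
for n in("scene","top"):
    d=cams.snapshot(n);cv2.imwrite(f"pics/{n}0.png",d["image"]);print(n,d["fov_y"],d["cx"],d["cy"],d["R"],d["t"])
E
```

```text
pics
{'t': 0.0, 'qpos': array([ 1.38561179e+00,  3.85529556e-01,  6.63419679e-03, -5.24274141e-04,
       -1.19401898e+00, -2.58654314e-01]), 'joint_vel': array([-6.20260620e-04,  2.18913464e-03, -8.25948504e-05,  1.04926973e-03,
        1.57872805e-03,  1.67294070e-04]), 'tau': array([ 6.67885870e-04, -3.90667355e+01,  1.87408751e+01,  4.21998963e+00,
        1.09609598e-02, -1.95973917e-04]), 'position': array([0.26806676, 0.56391695, 0.22147544]), 'tool_rot': array([ 1.06724018e-03,  9.75454911e-01, -2.20196586e-01, -2.04589125e-04]), 'contact_force': array([ 0.53761521,  0.39641212, -0.27676154]), 'ft_torque': array([-0.04730862, -0.02326756,  0.04463364]), 'grip_width': 0.08730762061878664}
scene 56.8646357907297 256.61631336177896 189.88708099243993 [[-0.87753653  0.4795059  -0.00193386]
 [ 0.28333547  0.5152659  -0.80883995]
 [-0.38684707 -0.71033453 -0.58802568]] [ 0.5097982  -0.05529506  1.34980799]
top 52.06996708871306 257.989900057083 192.95283947845988 [[-0.0201883  -0.99977104  0.00709271]
 [-0.98838346  0.01888851 -0.15080241]
 [ 0.15063391 -0.01005476 -0.98853848]] [0.01362988 0.57420646 1.20631209]
```

View pics/scene0.png

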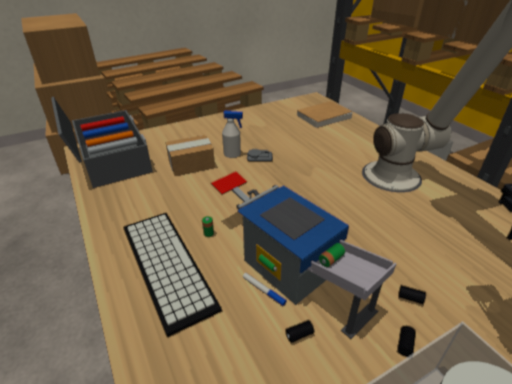

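View pics/top0.png

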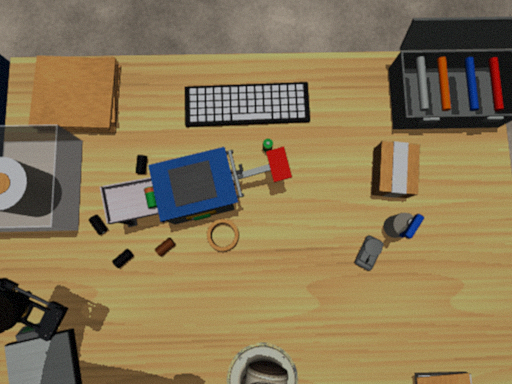

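The red paddle is at about (279,165) in top and (229,183) in scene. The blue lid's centre is at about (195,185) in top, and the green cell is on the chute at (152,197). The standing spare cell is at (268,144).

```bash
cat > h.py <<'E'
import numpy as np,cv2
from bench import ctrl,cams
def cam(n):
    d=cams.snapshot(n);f=192/np.tan(np.radians(d["fov_y"])/2)
    return d["image"],f,d["cx"],d["cy"],np.array(d["R"]),np.array(d["t"])
def ray(c,p):
    im,f,cx,cy,R,t=c
    v=R.T@np.array([(p[0]-cx)/f,(p[1]-cy)/f,1]);return -R.T@t,v
def onz(c,p,z):
    o,v=ray(c,p);return o+v*(z-o[2])/v[2]
def tri(c1,p1,c2,p2):
    o1,v1=ray(c1,p1);o2,v2=ray(c2,p2)
    s=np.linalg.lstsq(np.c_[v1,-v2],o2-o1,rcond=None)[0]
    a=o1+s[0]*v1;b=o2+s[1]*v2
    return (a+b)/2,np.linalg.norm(a-b)
def proj(c,X):
    im,f,cx,cy,R,t=c
    q=R@X+t;return np.array([f*q[0]/q[2]+cx,f*q[1]/q[2]+cy])
def mask(im,col):
    h=cv2.cvtColor(im,cv2.COLOR_BGR2HSV)
    if col=='red': m=cv2.inRange(h,(0,150,60),(6,255,255))|cv2.inRange(h,(174,150,60),(180,255,255))
    if col=='blue': m=cv2.inRange(h,(100,130,30),(125,255,255))
    if col=='green': m=cv2.inRange(h,(50,120,30),(85,255,255))
    return m
def blobs(im,col,amin):
    cs,_=cv2.findContours(mask(im,col),cv2.RETR_EXTERNAL,cv2.CHAIN_APPROX_NONE)
    o=[]
    for c in cs:
        a=cv2.contourArea(c)
        if a>=amin:
            M=cv2.moments(c);o.append((a,(M['m10']/M['m00'],M['m01']/M['m00']),cv2.boundingRect(c),c))
    return sorted(o,key=lambda x:-x[0])
E
python3 - <<'E'
from h import *
np.set_printoptions(precision=4,suppress=True)
T=cam("top");S=cam("scene")
for n,c in(("top",T),("scene",S)):
    for col,a in(("red",80),("blue",80),("green",15)):
        for b in blobs(c[0],col,a): print(n,col,b[0],np.round(b[1],1),b[2])
rt=[b for b in blobs(T[0],'red',80) if abs(b[1][0]-279)<12][0]
rs=[b for b in blobs(S[0],'red',80) if abs(b[1][0]-229)<12][0]
print("paddle",tri(T,rt[1],S,rs[1]),onz(T,rt[1],.15))
q=cv2.boxPoints(cv2.minAreaRect(rt[3]));P=[onz(T,p,.15)for p in q];print(q,P,[np.linalg.norm(P[i]-P[i-1])for i in range(4)])
bt=blobs(T[0],'blue',80)[0]
q=cv2.boxPoints(cv2.minAreaRect(bt[3]));P=[onz(T,p,.173)for p in q];print(q,np.array(P),[np.linalg.norm(P[i]-P[i-1])for i in range(4)])
E
```

```text
top red 538.5 [278.4 164. ] (266, 147, 26, 35)
top red 400.0 [496.2  82.9] (489, 57, 15, 53)
top blue 4390.0 [192.4 184.1] (149, 148, 89, 74)
top blue 431.0 [471.4  82.5] (464, 56, 15, 55)
top blue 200.5 [412.5 226.4] (399, 214, 25, 24)
top green 104.5 [150.6 199.4] (146, 192, 10, 16)
top green 60.0 [267.6 143.4] (263, 139, 10, 10)
top green 33.0 [201.5 216.6] (194, 214, 16, 6)
scene red 364.5 [228.5 182.2] (212, 172, 34, 22)
scene red 226.0 [101.9 122.7] (80, 116, 45, 14)
scene blue 4258.5 [295.3 223.7] (239, 187, 109, 86)
scene blue 260.5 [104.9 129.9] (82, 122, 47, 16)
scene blue 90.0 [232.7 114.4] (224, 111, 18, 9)
scene blue 86.5 [276.2 297.2] (268, 290, 18, 15)
scene green 163.0 [336.3 250.3] (327, 243, 18, 18)
scene green 83.5 [266.2 261.9] (259, 255, 15, 16)
scene green 55.0 [208.2 231.2] (204, 227, 9, 9)
scene green 33.0 [323.6 259.5] (319, 255, 10, 11)
scene green 23.0 [207.3 220.2] (203, 217, 9, 7)
paddle (array([ 0.6437, -0.0586,  0.1479]), np.float64(0.00042420071300671824)) [ 0.643  -0.0583  0.15  ]
[[265.3972 150.6748]
 [283.3047 146.0321]
 [291.3484 177.0578]
 [273.4409 181.7005]] [array([ 0.684, -0.021,  0.15 ]), array([ 0.6972, -0.0744,  0.15  ]), array([ 0.6033, -0.0951,  0.15  ]), array([ 0.5905, -0.0423,  0.15  ])] [np.float64(0.0959562250545299), np.float64(0.05494862342733985), np.float64(0.09617577381998002), np.float64(0.054287308319719826)]
[[146.2472 165.5955]
 [224.645  146.6719]
 [238.1495 202.6191]
 [159.7517 221.5427]] [[0.6402 0.3228 0.173 ]
 [0.6921 0.0975 0.173 ]
 [0.528  0.0605 0.173 ]
 [0.4786 0.2813 0.173 ]] [np.float64(0.16679580521144638), np.float64(0.23122354093341724), np.float64(0.168201564993854), np.float64(0.2263214591697885)]
```

The paddle is at (0.643, -0.058, 0.148), and its measured size of 96 x 55 mm matches. The lid measures 168 x 228 mm and the bin yaw is about 0.227 rad. I'll rise first, then cross high with the fingers closing.

```bash
python3 -m crank '[{"rotation":[0,0,0],"travel":[0,0,-4],"gripper":1},{"rotation":[0,0,0],"travel":[0,0,-8],"gripper":1},{"rotation":[0,0,0.05],"travel":[3.8,2.5,-8],"gripper":1},{"rotation":[0,0,0.1],"travel":[7.6,5,-8],"gripper":1},{"rotation":[0,0,0.15],"travel":[11.4,7.5,-8],"gripper":1},{"rotation":[0,0,0.2],"travel":[15.2,10,-8],"gripper":1},{"rotation":[0,0,0.25],"travel":[19,12.5,-8],"gripper":1},{"rotation":[0,0,0.3],"travel":[22.8,15,-8],"gripper":1},{"rotation":[0,0,0.35],"travel":[26.6,17.6,-8],"gripper":1},{"rotation":[0,0,0.4],"travel":[30.4,20.1,-8],"gripper":1}]' 20
cat > st.py <<'E'
import sys
from h import *
from scipy.spatial.transform import Rotation as Ro
s=ctrl.sense();w,x,y,z=s["tool_rot"];R=Ro.from_quat([x,y,z,w]).as_matrix()
np.set_printoptions(precision=4,suppress=True)
print("t",s["t"],"p",s["position"],"F",s["contact_force"],"gw",s["grip_width"]);print(R);print(s["qpos"])
tg=np.array([float(a) for a in sys.argv[1:4]])
th=.227
G=np.c_[[-np.sin(th),np.cos(th),0],[np.cos(th),np.sin(th),0],[0,0,-1]]
for sg in(1,-1):
    D=R.T@(G*[sg,sg,1]);print("rot",Ro.from_matrix(D).as_rotvec())
print("travel cm",R.T@(tg-s["position"])*100)
E
python3 st.py .645 -.062 .26
```

```text
t: 1.45
position: [0.4568, 0.2507, 0.3022]
tool_rot: [0.001, 0.912, -0.41, -0.0]
contact_force: [0.4, -0.6, -0.3]
grip_width: 0.0019
t 1.45 p [0.4568 0.2507 0.3022] F [ 0.401  -0.6374 -0.3154] gw 0.001877684656505184
[[ 0.6635 -0.7482 -0.0006]
 [-0.7482 -0.6635 -0.0012]
 [ 0.0005  0.0012 -1.    ]]
[ 0.8138  0.1584 -0.1051  0.0004 -1.3085 -0.0885]
rot [ 0.001   0.0014 -2.6432]
rot [ 0.0011 -0.0008  0.4984]
travel cm [35.8803  6.6657  4.241 ]
```

```bash
python3 -m crank '[{"rotation":[0,0,0.06],"travel":[4.5,0.8,0],"gripper":1},{"rotation":[0,0,0.12],"travel":[9,1.7,0],"gripper":1},{"rotation":[0,0,0.18],"travel":[13.5,2.5,0],"gripper":1},{"rotation":[0,0,0.24],"travel":[18,3.3,0],"gripper":1},{"rotation":[0,0,0.3],"travel":[22.5,4.2,1],"gripper":1},{"rotation":[0,0,0.36],"travel":[27,5,2],"gripper":1},{"rotation":[0,0,0.43],"travel":[31.5,5.9,3],"gripper":1},{"rotation":[0,0,0.5],"travel":[35.9,6.7,4.2],"gripper":1},{"rotation":[0,0,0.5],"travel":[35.9,6.7,4.2],"gripper":1},{"rotation":[0,0,0.5],"travel":[35.9,6.7,4.2],"gripper":1}]' 20
python3 st.py .645 -.062 .16
python3 - <<'E'
from h import *
for n in("scene","wrist"): cv2.imwrite(f"pics/{n}1.png",cams.snapshot(n)["image"])
E
```

```text
t: 2.7
position: [0.6447, -0.0623, 0.2602]
tool_rot: [0.001, 0.782, -0.623, -0.0]
contact_force: [0.1, -0.8, 0.2]
grip_width: 0.0005
t 2.7 p [ 0.6447 -0.0623  0.2602] F [ 0.0639 -0.7585  0.1604] gw 0.0004739603631868943
[[ 0.2236 -0.9747 -0.0012]
 [-0.9747 -0.2236 -0.0012]
 [ 0.0009  0.0014 -1.    ]]
[ 0.1535  0.4035  0.1306  0.001  -1.2993  0.0718]
rot [-0.0014 -0.0023  3.1401]
rot [ 0.0014 -0.0009 -0.0014]
travel cm [-0.0297 -0.0511 10.0169]
```

View pics/scene1.png

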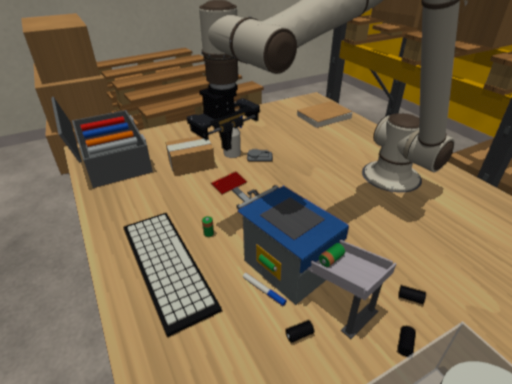

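View pics/wrist1.png

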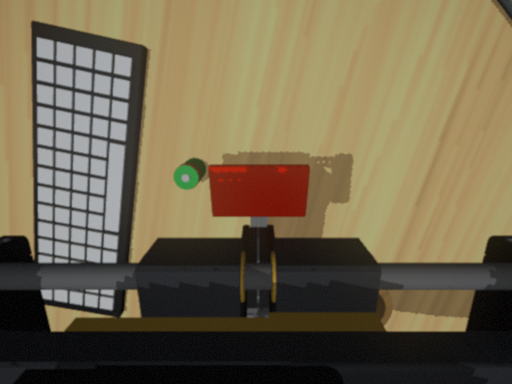

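The wrist view shows the red paddle centred at (259,190) and square to the image, with the spare cell to its left at (187,177). I'll cross-check the paddle position from the wrist picture.

```bash
python3 - <<'E'
from h import *
from scipy.spatial.transform import Rotation as Ro
np.set_printoptions(precision=4,suppress=True)
s=ctrl.sense();w,x,y,z=s["tool_rot"];R=Ro.from_quat([x,y,z,w]).as_matrix()
d=cams.snapshot("wrist");f=192/np.tan(np.radians(d["fov_y"])/2);M=np.array(d["tool_from_camera"])
b=blobs(d["image"],"red",500)[0]
q=np.vstack([[b[1]],cv2.boxPoints(cv2.minAreaRect(b[3]))])
for p in q:
    v=R@M[:3,:3]@np.array([(p[0]-d["cx"])/f,(p[1]-d["cy"])/f,1]);o=s["position"]+R@M[:3,3]
    print(p,o+v*(.149-o[2])/v[2])
E
```

```text
[259.2537 189.5842] [ 0.6431 -0.0633  0.149 ]
[209. 165.] [ 0.6952 -0.0761  0.149 ]
[308. 165.] [ 0.6035 -0.0974  0.149 ]
[308. 215.] [ 0.5896 -0.0485  0.149 ]
[209. 215.] [ 0.6861 -0.0262  0.149 ]
```

The wrist view agrees to within 5 mm, so I'll descend to just above the paddle and then press in stages.

```bash
python3 -m crank '[{"rotation":[0,0,0],"travel":[0,0,2],"gripper":1},{"rotation":[0,0,0],"travel":[0,0,4],"gripper":1},{"rotation":[0,0,0],"travel":[0,0,6],"gripper":1},{"rotation":[0,0,0],"travel":[0,0,8],"gripper":1},{"rotation":[0,0,0],"travel":[0,0,9],"gripper":1},{"rotation":[0,0,0],"travel":[0,0,10],"gripper":1},{"rotation":[0,0,0],"travel":[0,0,10.5],"gripper":1},{"rotation":[0,0,0],"travel":[0,0,11],"gripper":1},{"rotation":[0,0,0],"travel":[0,0,11.5],"gripper":1},{"rotation":[0,0,0],"travel":[0,0,12],"gripper":1}]' 20
python3 st.py .643 -.063 .1
```

```text
t: 4.1
position: [0.6457, -0.0629, 0.1437]
tool_rot: [0.0, 0.783, -0.622, 0.002]
contact_force: [-0.4, -3.4, 6.2]
grip_width: 0.0002
t 4.1 p [ 0.6457 -0.0629  0.1437] F [-0.4026 -3.3649  6.2185] gw 0.000195225706368094
[[ 0.2258 -0.9742  0.0035]
 [-0.9742 -0.2258 -0.0035]
 [ 0.0042 -0.0026 -1.    ]]
[ 0.1538  0.4827 -0.0424  0.0046 -1.0428  0.0717]
rot [ 0.0066 -0.0041 -3.1408]
rot [-0.0026 -0.0042  0.0008]
travel cm [-0.0661  0.2752  4.3692]
```

```bash
python3 -m crank '[{"rotation":[0,0,0],"travel":[0,0,0.5],"gripper":1},{"rotation":[0,0,0],"travel":[0,0,1],"gripper":1},{"rotation":[0,0,0],"travel":[0,0,1.5],"gripper":1},{"rotation":[0,0,0],"travel":[0,0,2],"gripper":1},{"rotation":[0,0,0],"travel":[0,0,2.5],"gripper":1},{"rotation":[0,0,0],"travel":[0,0,3],"gripper":1},{"rotation":[0,0,0],"travel":[0,0,3.5],"gripper":1},{"rotation":[0,0,0],"travel":[0,0,4],"gripper":1},{"rotation":[0,0,0],"travel":[0,0,4.4],"gripper":1},{"rotation":[0,0,0],"travel":[0,0,4.6],"gripper":1}]' 20
python3 st.py .643 -.063 .09
python3 - <<'E'
from h import *
for n in("scene",): cv2.imwrite(f"pics/{n}2.png",cams.snapshot(n)["image"])
E
```

```text
t: 5.35
position: [0.6466, -0.0637, 0.0984]
tool_rot: [-0.0, 0.783, -0.622, 0.004]
contact_force: [0.7, -3.6, 4.1]
grip_width: 0.0004
t 5.35 p [ 0.6466 -0.0637  0.0984] F [ 0.6955 -3.6086  4.0833] gw 0.0003613276420625141
[[ 0.2258 -0.9742  0.0056]
 [-0.9742 -0.2258 -0.0042]
 [ 0.0054 -0.0045 -1.    ]]
[ 0.1527  0.5266 -0.0928  0.0062 -0.9465  0.0714]
rot [ 0.0084 -0.0071 -3.1408]
rot [-0.0045 -0.0054  0.0007]
travel cm [-0.1539  0.3436  0.8426]
```

View pics/scene2.png

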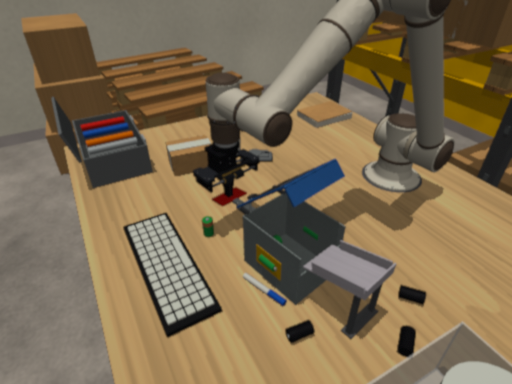

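The lid is well open, the chute is empty, and green shows inside the bin at (310,232). I'll continue gently toward the stop.

```bash
python3 -m crank '[{"rotation":[0,0,0],"travel":[0,0,0.1],"gripper":1},{"rotation":[0,0,0],"travel":[0,0,0.2],"gripper":1},{"rotation":[0,0,0],"travel":[0,0,0.3],"gripper":1},{"rotation":[0,0,0],"travel":[0,0,0.4],"gripper":1},{"rotation":[0,0,0],"travel":[0,0,0.5],"gripper":1},{"rotation":[0,0,0],"travel":[0,0,0.6],"gripper":1},{"rotation":[0,0,0],"travel":[0,0,0.65],"gripper":1},{"rotation":[0,0,0],"travel":[0,0,0.7],"gripper":1},{"rotation":[0,0,0],"travel":[0,0,0.75],"gripper":1},{"rotation":[0,0,0],"travel":[0,0,0.75],"gripper":1}]' 20
python3 st.py .643 -.063 .09
python3 - <<'E'
from h import *
for n in("scene","top"): cv2.imwrite(f"pics/{n}3.png",cv2.resize(cams.snapshot(n)["image"][100:340,80:400],None,fx=2.4,fy=2.4))
E
```

```text
t: 6.65
position: [0.6465, -0.063, 0.0903]
tool_rot: [-0.0, 0.783, -0.622, 0.003]
contact_force: [-2.0, 2.4, 3.6]
grip_width: 0.0004
t 6.65 p [ 0.6465 -0.063   0.0903] F [-1.9689  2.3614  3.5662] gw 0.00040885993060832236
[[ 0.2257 -0.9742  0.005 ]
 [-0.9742 -0.2257 -0.0033]
 [ 0.0044 -0.0042 -1.    ]]
[ 0.1534  0.535  -0.1007  0.005  -0.9307  0.0713]
rot [ 0.0068 -0.0065 -3.1409]
rot [-0.0042 -0.0044  0.0007]
travel cm [-0.0803  0.3379  0.0319]
```

View pics/scene3.png

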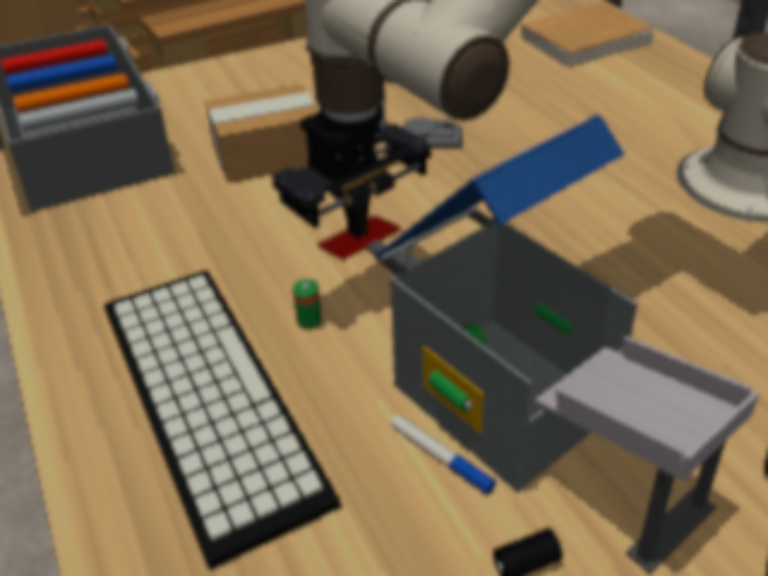

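View pics/top3.png

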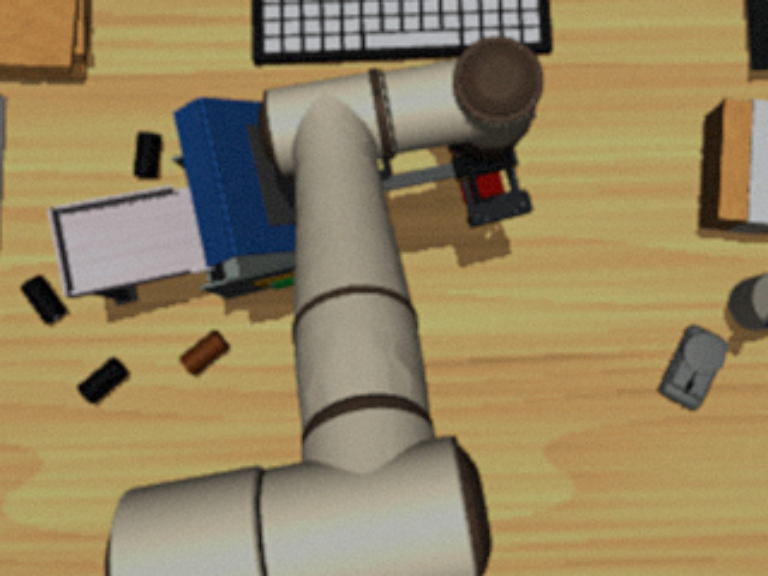

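The cell is in the bin and the chute is empty. From above, the wrist joint overhangs the lid, so I need to check that clearance before pressing further.

```bash
python3 - <<'E'
from h import *
np.set_printoptions(precision=4,suppress=True)
T=cam("top");S=cam("scene")
f=lambda u,v:(80+u/2.4,100+v/2.4)
# end-cap of wrist joint: visible rim in scene (475,75), top (268,120)
print(tri(T,f(268,125),S,f(475,75)))
# lid free edge corners: scene near corner (500,220), far (602,117); top (177,112)/(215,262)
# predicted geometry
th=.227;Rb=np.array([[np.cos(th),-np.sin(th),0],[np.sin(th),np.cos(th),0],[0,0,1]])
o=np.array([.6435,-.060,0])+Rb@[0,.261,0]
for a in(.8,.85,.9):
  for x in(-.084,.084):
    X=o+Rb@[x,-.130+.237*np.cos(a)-.005*np.sin(a),.168+.237*np.sin(a)+.005*np.cos(a)]
    z=[(p-q)*2.4 for p,q in zip(proj(S,X),(80,100))];y=[(p-q)*2.4 for p,q in zip(proj(T,X),(80,100))]
    print(a,x,X,"scene crop",np.round(z),"top crop",np.round(y))
print(ctrl.sense()["tau"])
E
```

```text
(array([0.6155, 0.1567, 0.4034]), np.float64(0.0035417571416231516))
0.8 -0.084 [0.4958 0.2061 0.3415] scene crop [605. 127.] top crop [227. 260.]
0.8 0.084 [0.6595 0.2439 0.3415] scene crop [480. 193.] top crop [192. 101.]
0.85 -0.084 [0.4978 0.1975 0.3494] scene crop [599. 116.] top crop [234. 257.]
0.85 0.084 [0.6615 0.2353 0.3494] scene crop [473. 181.] top crop [198.  97.]
0.9 -0.084 [0.4999 0.1885 0.3568] scene crop [592. 106.] top crop [242. 253.]
0.9 0.084 [0.6636 0.2263 0.3568] scene crop [465. 170.] top crop [206.  93.]
[ -1.1916 -41.4314  15.2375   3.7261   0.2047  -0.0022]
```

The lid edge matches an opening of about 0.85 rad and the wrist joint clears it by at least 3 cm. About 3–4 mm remains, so I'll go in small steps and watch the force.

```bash
python3 -m crank '[{"rotation":[0,0,0],"travel":[0,0,0.04],"gripper":1},{"rotation":[0,0,0],"travel":[0,0,0.08],"gripper":1},{"rotation":[0,0,0],"travel":[0,0,0.12],"gripper":1},{"rotation":[0,0,0],"travel":[0,0,0.16],"gripper":1},{"rotation":[0,0,0],"travel":[0,0,0.2],"gripper":1},{"rotation":[0,0,0],"travel":[0,0,0.2],"gripper":1},{"rotation":[0,0,0],"travel":[0,0,0.2],"gripper":1},{"rotation":[0,0,0],"travel":[0,0,0.2],"gripper":1},{"rotation":[0,0,0],"travel":[0,0,0.2],"gripper":1},{"rotation":[0,0,0],"travel":[0,0,0.2],"gripper":1}]' 20

```

```text
t: 8.1
position: [0.6466, -0.0633, 0.0885]
tool_rot: [-0.0, 0.783, -0.622, 0.003]
contact_force: [0.0, 2.0, 3.6]
grip_width: 0.0004
```

```bash
python3 -m crank '[{"rotation":[0,0,0],"travel":[0,0,0.02],"gripper":1},{"rotation":[0,0,0],"travel":[0,0,0.04],"gripper":1},{"rotation":[0,0,0],"travel":[0,0,0.06],"gripper":1},{"rotation":[0,0,0],"travel":[0,0,0.08],"gripper":1},{"rotation":[0,0,0],"travel":[0,0,0.1],"gripper":1},{"rotation":[0,0,0],"travel":[0,0,0.1],"gripper":1},{"rotation":[0,0,0],"travel":[0,0,0.1],"gripper":1},{"rotation":[0,0,0],"travel":[0,0,0.1],"gripper":1},{"rotation":[0,0,0],"travel":[0,0,0.1],"gripper":1},{"rotation":[0,0,0],"travel":[0,0,0.1],"gripper":1}]' 20

```

```text
t: 9.35
position: [0.6466, -0.0632, 0.088]
tool_rot: [-0.0, 0.783, -0.622, 0.003]
contact_force: [-1.9, 2.4, 6.3]
grip_width: 0.0003
```

```bash
python3 -m crank '[{"rotation":[0,0,0],"travel":[0,0,0.02],"gripper":1},{"rotation":[0,0,0],"travel":[0,0,0.04],"gripper":1},{"rotation":[0,0,0],"travel":[0,0,0.06],"gripper":1},{"rotation":[0,0,0],"travel":[0,0,0.08],"gripper":1},{"rotation":[0,0,0],"travel":[0,0,0.1],"gripper":1},{"rotation":[0,0,0],"travel":[0,0,0.1],"gripper":1},{"rotation":[0,0,0],"travel":[0,0,0.1],"gripper":1},{"rotation":[0,0,0],"travel":[0,0,0.1],"gripper":1},{"rotation":[0,0,0],"travel":[0,0,0.1],"gripper":1},{"rotation":[0,0,0],"travel":[0,0,0.1],"gripper":1}]' 20
python3 - <<'E'
from h import *
im=cams.snapshot("scene")["image"]; cv2.imwrite("pics/scene4.png",cv2.resize(im[100:300,220:400],None,fx=3,fy=3))
E
```

```text
t: 10.6
position: [0.6467, -0.0632, 0.088]
tool_rot: [-0.0, 0.783, -0.622, 0.004]
contact_force: [-2.1, 2.2, 8.5]
grip_width: 0.0007
```

View pics/scene4.png

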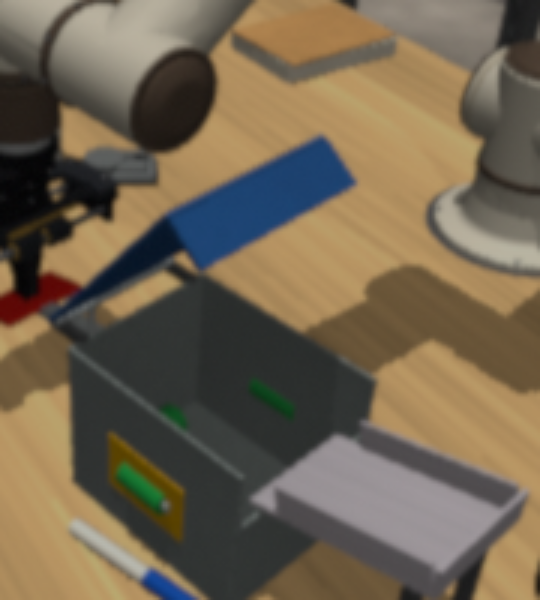

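TCP height has stopped changing at 0.088 m while the force rises to 8.5 N, so the lever is on its stop. The lid is wide open and the cell is inside at (172,415) in the crop. Now I'll let the lever rise over about 2 s.

```bash
python3 -m crank '[{"rotation":[0,0,0],"travel":[0,0,-0.3],"gripper":1},{"rotation":[0,0,0],"travel":[0,0,-0.7],"gripper":1},{"rotation":[0,0,0],"travel":[0,0,-1.1],"gripper":1},{"rotation":[0,0,0],"travel":[0,0,-1.5],"gripper":1},{"rotation":[0,0,0],"travel":[0,0,-1.9],"gripper":1},{"rotation":[0,0,0],"travel":[0,0,-2.3],"gripper":1},{"rotation":[0,0,0],"travel":[0,0,-2.7],"gripper":1},{"rotation":[0,0,0],"travel":[0,0,-3.1],"gripper":1},{"rotation":[0,0,0],"travel":[0,0,-3.5],"gripper":1},{"rotation":[0,0,0],"travel":[0,0,-3.9],"gripper":1}]' 20
python3 -m crank '[{"rotation":[0,0,0],"travel":[0,0,-0.4],"gripper":1},{"rotation":[0,0,0],"travel":[0,0,-0.8],"gripper":1},{"rotation":[0,0,0],"travel":[0,0,-1.2],"gripper":1},{"rotation":[0,0,0],"travel":[0,0,-1.55],"gripper":1},{"rotation":[0,0,0],"travel":[0,0,-1.85],"gripper":1},{"rotation":[0,0,0],"travel":[0,0,-2.1],"gripper":1},{"rotation":[0,0,0],"travel":[0,0,-2.3],"gripper":1},{"rotation":[0,0,0],"travel":[0,0,-2.5],"gripper":1},{"rotation":[0,0,0],"travel":[0,0,-2.8],"gripper":1},{"rotation":[0,0,0],"travel":[0,0,-3.2],"gripper":1}]' 20
```

```text
t: 11.9
position: [0.6466, -0.0627, 0.1275]
tool_rot: [-0.001, 0.783, -0.622, 0.004]
contact_force: [0.2, -3.0, 6.0]
grip_width: 0.0002
t: 13.15
position: [0.6458, -0.0636, 0.1586]
tool_rot: [0.0, 0.783, -0.622, 0.003]
contact_force: [-0.2, -0.6, 0.3]
grip_width: 0.0001
```

Contact was kept through the rise and is now zero. I'll move up clear and check.

```bash
python3 -m crank '[{"rotation":[0,0,0],"travel":[0,0,-1],"gripper":1},{"rotation":[0,0,0],"travel":[0,0,-3],"gripper":1},{"rotation":[0,0,0],"travel":[0,0,-5],"gripper":1},{"rotation":[0,0,0],"travel":[0,0,-7],"gripper":1},{"rotation":[0,0,0],"travel":[0,0,-9],"gripper":1},{"rotation":[0,0,0],"travel":[0,0,-11],"gripper":1},{"rotation":[0,0,0],"travel":[0,0,-13],"gripper":1},{"rotation":[0,0,0],"travel":[0,0,-14],"gripper":1},{"rotation":[0,0,0],"travel":[0,0,-14],"gripper":1},{"rotation":[0,0,0],"travel":[0,0,-14],"gripper":1}]' 20
python3 - <<'E'
from h import *
np.set_printoptions(precision=4,suppress=True)
print(ctrl.sense()["contact_force"])
S=cam("scene");cv2.imwrite("pics/scene5.png",S[0])
print([(b[0],b[1]) for b in blobs(S[0],'red',80)+blobs(S[0],'blue',80)])
E
```

```text
t: 14.4
position: [0.6447, -0.063, 0.2976]
tool_rot: [0.001, 0.783, -0.622, 0.002]
contact_force: [-1.1, -0.2, -0.2]
grip_width: 0.0004
[-1.1021 -0.2264 -0.1918]
[(343.0, (228.59475218658892, 182.30660835762876)), (225.5, (101.74575018477456, 122.7080561714708)), (4333.5, (296.0502672974116, 224.4005615168647)), (259.0, (104.97104247104247, 129.90347490347492)), (84.5, (276.21499013806704, 297.0867850098619))]
```

View pics/scene5.png

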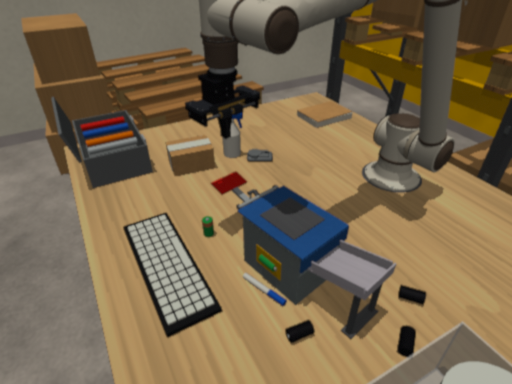

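The lid is shut: paddle and lid centroids are within 1 px of where they started. The chute is empty, the bystanders are unmoved, and the arm is clear.

```bash
python3 -c "
from bench import workorder;print(workorder.job_done())"
```

```text
the job is handed in; nothing more can be done
None
```

The job is done and handed in at about 14.5 s of the 38 s allowed. No verdict was reported.

- **Press:** I pressed the paddle with closed fingers until it sat on its stop. The fingertip height stayed at 88 mm while the force rose to 8.5 N, well under 40 N. The lid opened wide (about 0.85 rad by picture just before the last 2 mm).
- **Cell:** The battery rolled in by itself. It showed inside the bin while the lid was open, and the chute was empty afterwards.
- **Release:** I let the lever up over about 2 s. The force was still 6 N halfway up and zero once the fingers had risen past the paddle's rest height, so the lid should have eased shut. I did not picture the moment it closed.
- **Last checks:** The lid and paddle were back within 1 px of their starting places in the scene view. The bystanders visible in that view looked unmoved. The tape roll was not visible there, and I took no final top picture. The gripper was about 15 cm above the paddle, reading about 1 N, which is sensor noise.
- **Disagreement:** The wrist and fixed cameras differed by about 5 mm on the paddle position, which did not matter on a plate this size.

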